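Lock a twist nut into the tester's clamping channel

TASK

On the mask tester's blue top, fit a twist nut into the clamping channel at the pair of black marks. Of the three nuts in the white tray take the one with the middle-length head: lower it lengthways through the slot until its collar rests on the lips, then twist it a quarter turn so that the head lies square across under both lips, and let go. Leave the other two nuts standing where they are.

Things in the scene. Friction and masses are not known exactly. Their poses are not given: they have to be found in the camera images.
- nut_grip (a point): Nut to use: dark steel head 54x18 mm, 10 thick; neck dia 18; bright collar dia 40 at 19-24 mm up; black blade grip 34 long, 12 thick, 26-70 mm up. Head shows 7 mm past the collar at each end. 160 g; stands upright on a tray floor 4 mm above the blue top, rim 12 mm. Point: middle of the grip, 48 mm above the underside. x along head and blade, y through the blade's thickness, z up. Half-turn symmetric.
- channel_mark (a point): Slot centre between two black marks, level with the lips' top, 29 mm above the blue top. Fixed aluminium channel 260x78 mm, ends closed; lips 5 mm thick, slot 28 wide, inside 70 wide. x along the slot, y across, z up. With the collar on the lips the nut's grip point is 29 mm above this point; its head hangs 4 mm under the lips, clear of the floor, and turns either way.
- long_nut_grip (a point): Middle of the grip of the nut with the long head (84 x 18 mm, sticks out 22 mm beyond the collar at each end; too long to turn inside the channel); otherwise the same as the nut to use. Leave it alone.
- short_nut_grip (a point): Middle of the grip of the nut with the short square head (26 x 26 mm, hidden under the collar from above; too short to catch the lips); otherwise the same as the nut to use. Leave it alone.
Things that resemble listed ones, but are neither listed nor needed, are in the scene too. What is shaped like the part that bears nut_grip but pink is not meant.

How it is judged:
On the way:
1. the nut's head is through the slot, lying along it, with the collar down on or almost on the lips (z of nut_grip in the frame of channel_mark below 0.034 m and y of nut_grip in the frame of channel_mark between -0.012 and 0.012 m and x of nut_grip in the frame of channel_mark between -0.06 and 0.06 m and angle between the x axis of nut_grip and the x axis of channel_mark, either way round below 0.4 rad), for 0.1 s.
At the end, for the whole second after the job is handed in: The middle-headed nut sits upright in the channel with its collar on the lips (within 5 mm in height), within 15 mm of the black marks along the slot and 10 mm across it, its head square across the slot within 15 degrees; it is released, and the other two nuts are within 30 mm of where they stood (z of nut_grip in the frame of channel_mark between 0.024 and 0.034 m and x of nut_grip in the frame of channel_mark between -0.015 and 0.015 m and y of nut_grip in the frame of channel_mark between -0.01 and 0.01 m and angle between the x axis of nut_grip and the y axis of channel_mark, either way round below 0.26 rad and angle between nut_grip's own z axis and vertical below 0.15 rad and distance of each of long_nut_grip, short_nut_grip from where it was at the start of the episode below 0.03 m); the robot touches nothing.
It fails at once if one of the other two nuts is moved by more than 30 mm (distance of any of long_nut_grip, short_nut_grip from where it was at the start of the episode above 0.03 m).
It also fails if it takes over 43 s, if anything falls off the work surface, if the arm or the gripper's body presses on something with over 40 N, if the wrist force passes 120 N, or if a joint passes its speed limit or range.

ROBOT

A 6-joint arm with a two-finger parallel gripper is mounted at the origin on the work surface. World frame = base frame: x ahead of the robot, y to its left, z up, the work surface at z = 0. Lengths are in m, angles in rad, forces in N, time in s.
With the tool pointing down it reaches from about 0.325 to 0.775 m from the base axis. Payload 9.3 kg.
Tool frame: the origin (TCP) lies at the very end of the fingers, on their centre line; the grasp point (between the pads) lies 19 mm behind it; z points along the fingers, x is the direction in which the jaws open and shut, and the axes are right-handed (so a half turn about z gives the same grasp; the last joint's range is limited). The gripper opens to 85 mm and grips with 20 to 120 N. Pads are 22 mm wide; open, the fingers measure 114 mm over their backs; the gripper's body (76 mm by 85 mm) begins 54 mm behind the grasp point. The pads swing forward as they close: fully open they stand 13 mm farther back than shut.
Start: joints at [1.167, 0.259, 0.021, 1.334, 0, 1.418], TCP at [0.136, 0.533, 0.231] pointing down, gripper open.
Joint ranges: [-3.04, 3.04], [-0.91, 1.82], [-1.04, 1.36], [-1.92, 1.95], [-1.52, 1.45], [-3.14, 3.14]. Speed limits (rad/s): [2.22, 2.22, 2.79, 3.14, 3.14, 3.14].

INTERFACE

Orientations are given as a 3x3 rotation matrix whose columns are the frame's x, y, z axes.
In Python, from station import status, vision, sign_off gives the robot as it stands.
- The arm moves only by the tool send_rows, never from a script. Its argument "series" is one flat list of numbers, 7 for each row, row after row: the shift along the tool's x, y, z as a fraction of full scale, then the turn, a rotation vector about the tool's x, y, z as a fraction of full scale, then the closure, from -1 (fully open) to 1 (shut), so that 0 is half open. A call has 1 to 10 rows; each row shifts and turns the commanded pose from where the row before left it, along the tool's axes as they then stand; what a row does not reach is not made up. Full scale, the value 1, is 0.2 m for a shift and 45 degrees for a turn. A row lasts 1/12 s, in which the tool goes at most 41.7 mm and 7.16 degrees, less where a joint would pass 70% of its speed; a pose out of reach is approached as far as the arm can. A call with a number of a shift or a turn outside -1 to 1 is refused whole. A call with a gripper value outside its range is refused whole. The fingers move at their own pace and stop on an object; "force" is the grip in N (left out, the last holds). Time passes only in rows, so rows that do not move let the fingers close. It gives the time, the measured TCP pose, the force and the opening at its end, in the units of the state.
- status.observe(): the state, without advancing time (a new reading comes with each control period).
- vision.get_image(name): name is "scene" or "side" or "wrist"; returns the picture (480x640x3 uint8, blue, green, red); there is no depth.
- vision.camera_params(name): a dict with "fx", "fy", "cx", "cy" (pixels), "world_from_camera" (4x4, takes a point from camera to world coordinates). Camera axes: x right, y up, looking along -z (the intrinsics and any distortion apply to the point x, -y, -z); pixel columns grow to the right and rows downward; lengths in m; the calibration is good to about 2 mm. A picture is of the moment at which its call begins: read the wrist's pose just before it. camera_params takes no time and is no camera call; for the wrist camera it gives the pose at the moment of the call.
- sign_off(): hands the job in, once; it reports no verdict.
The state is a dict: "clock": time; "joint_pos": joint angles; "qvel": joint speeds; "tau": joint torques, N m; "position": TCP position; "ee_rot": TCP orientation; "ft_force": force on the tool from outside, world axes, zero at the start; "torque": the same for the moment, N m; "width": opening from 0.0 (shut) to 1.0 (fully open).
Only numpy, scipy, OpenCV 4.12 (cv2) and the standard library are available. Lean on these libraries where they do the work, as an engineer would, in place of code of your own. Each camera call takes 0.05 s, during which the arm holds its last target.

## Working session

There is one attempt and no reset: what is moved stays moved. The work goes in short steps, Python scripts to look and compute and a tool call to move; the robot and the scene stay as the last step left them, time stands still between calls to the robot, and variables do not carry over. Pictures are saved under pics/ and viewed, and the job is handed in when it is done.

Besides the shell and the picture viewer there is one more tool, called after "Call:" as name(argument=value, ...), one argument or row to a line, values as JSON. send_rows: Moves the arm, as the interface text tells. Its arguments: {"type":"object","properties":{"series":{"type":"array"},"force":{"type":"number"}},"required":["series"]}

```bash
mkdir -p pics
python3 - <<'E'
from station import status, vision
import cv2
s=status.observe();print(s)
for n in("scene","side","wrist"):
    p=vision.camera_params(n);print(n,p)
    cv2.imwrite(f"pics/{n}0.png",vision.get_image(n))
E
```

```text
{'clock': 0.0, 'joint_pos': array([1.16737312e+00, 2.59207542e-01, 2.07379686e-02, 1.33364955e+00,
       2.77079484e-05, 1.41820618e+00]), 'qvel': array([ 2.26596780e-05, -1.04882482e-03,  1.74078276e-04,  1.09450272e-03,
       -2.01465118e-03,  9.05538498e-04]), 'tau': array([-5.67270126e-04, -5.55640554e+01,  3.44528461e+01,  1.37317245e-02,
       -2.80516761e-04, -1.16531834e-05]), 'position': array([0.13640066, 0.53254053, 0.23064844]), 'ee_rot': array([[ 2.48210701e-01,  9.68705916e-01, -5.44774589e-04],
       [ 9.68705192e-01, -2.48211194e-01, -1.20573319e-03],
       [-1.30322003e-03, -2.28450092e-04, -9.99999125e-01]]), 'ft_force': array([ 0.87733924,  0.292476  , -0.14605668]), 'torque': array([-0.00863243,  0.00177536,  0.01546178]), 'width': 0.998156308608594}
scene {'fx': 588.9939379916864, 'fy': 588.9939379916864, 'cx': 317.7125269741844, 'cy': 240.47199232563597, 'world_from_camera': array([[-0.67633557, -0.60333989,  0.42255317,  0.99613659],
       [ 0.73651963, -0.56205923,  0.3763353 ,  0.30844852],
       [ 0.01044181,  0.56574765,  0.82451232,  0.91480172],
       [ 0.        ,  0.        ,  0.        ,  1.        ]])}
side {'fx': 476.5185642782818, 'fy': 476.5185642782818, 'cx': 317.7207829224522, 'cy': 236.35804748982198, 'world_from_camera': array([[-0.9969427 ,  0.06582964, -0.04209176,  0.52554025],
       [-0.07485971, -0.65034348,  0.75594271,  0.66454151],
       [ 0.02238933,  0.75678254,  0.65328317,  0.70341463],
       [ 0.        ,  0.        ,  0.        ,  1.        ]])}
wrist {'fx': 333.931244096331, 'fy': 333.931244096331, 'cx': 317.93845671965363, 'cy': 241.0203082033342, 'world_from_camera': array([[ 0.24847121, -0.93428631, -0.25567781,  0.07059497],
       [ 0.96863798,  0.23922672,  0.06716421,  0.54884465],
       [-0.00158564, -0.26434761,  0.96442616,  0.37370898],
       [ 0.        ,  0.        ,  0.        ,  1.        ]])}
```

View pics/scene0.png

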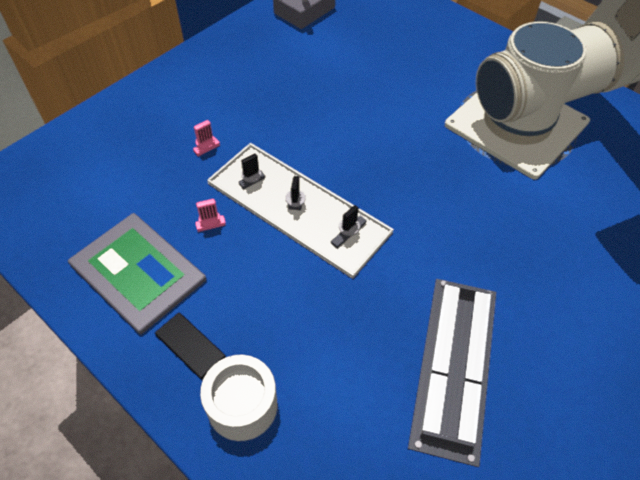

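View pics/side0.png

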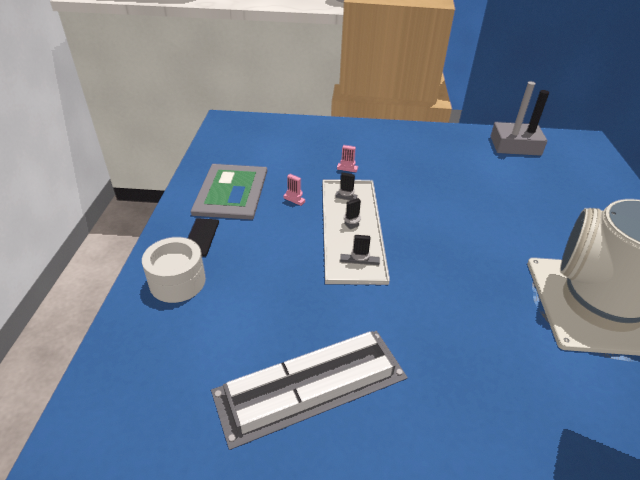

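View pics/wrist0.png

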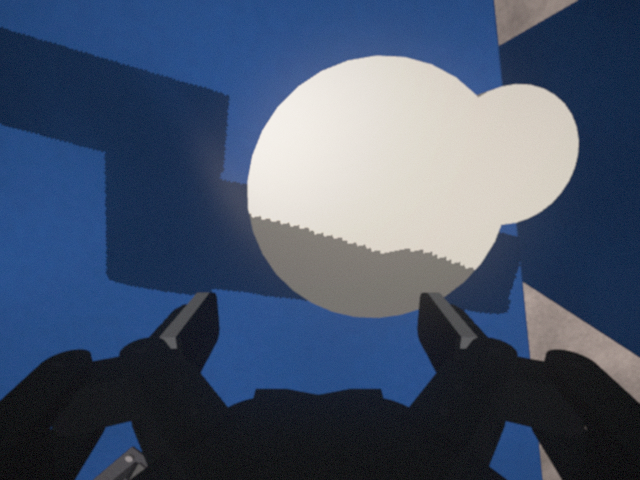

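The scene and side views show three nuts in the tray: scene (250,172), (295,193), (350,222), which are side (347,187), (353,213), (361,250). The third has the long head. There are two pink lookalikes outside the tray. The channel is at scene (455,370). I'll enlarge the nuts to tell the short head from the middle one.

Run:
```python
import cv2,numpy as np
a=cv2.imread("pics/scene0.png")[140:270,205:395];b=cv2.imread("pics/side0.png")[160:290,300:400]
a=cv2.resize(a,None,fx=3,fy=3,interpolation=cv2.INTER_CUBIC)[:390];b=cv2.resize(b,None,fx=3,fy=3,interpolation=cv2.INTER_CUBIC)[:,:230]
cv2.imwrite("pics/crop1.png",np.hstack([a,b]))
a=cv2.imread("pics/scene0.png")[275:465,400:505];b=cv2.imread("pics/side0.png")[325:445,205:415]
a=cv2.resize(a,None,fx=3,fy=3,interpolation=cv2.INTER_CUBIC);cv2.imwrite("pics/crop2.png",a)
cv2.imwrite("pics/crop3.png",cv2.resize(b,None,fx=3,fy=3,interpolation=cv2.INTER_CUBIC))
```

```text
(no output)
```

View pics/crop1.png

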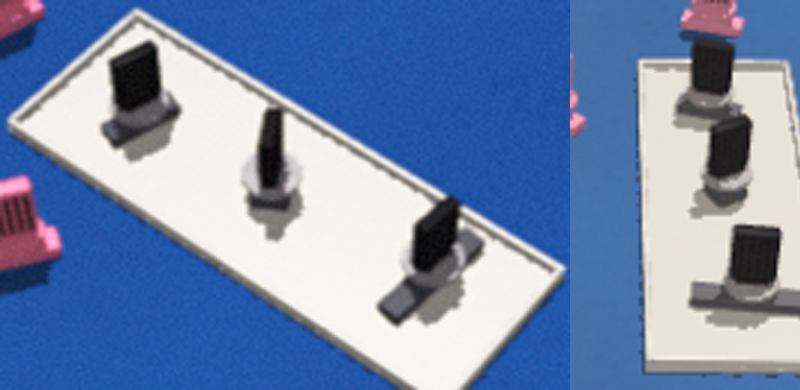

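View pics/crop2.png

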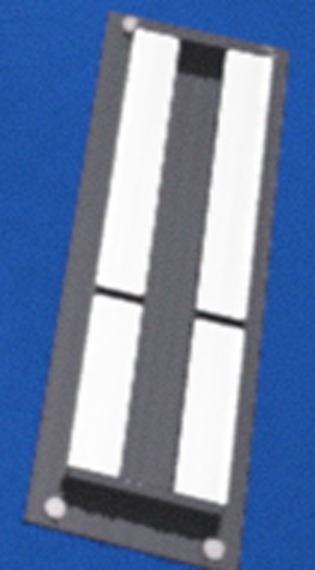

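View pics/crop3.png

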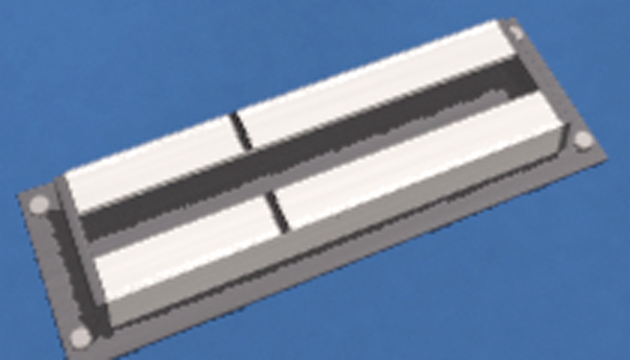

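Named candidates, by scene pixel:
- **(250,172), side (347,187):** dark head ends show just past the collar, so this is the middle one and the nut to use.
- **(295,193):** the head is hidden under the collar, so this is the short one.
- **(350,222):** a long bar, so this is the long one.

The pink ones are not meant. The crop confirms this. Next I'll triangulate.

```bash
cat > h.py <<'E'
import numpy as np,cv2
from station import vision,status
def ray(p,uv):
    M=p["world_from_camera"];u,v=uv
    d=M[:3,:3]@np.array([(u-p["cx"])/p["fx"],-(v-p["cy"])/p["fy"],-1.]);return M[:3,3],d/np.linalg.norm(d)
def plane(p,uv,z):
    o,d=ray(p,uv);return o+d*(z-o[2])/d[2]
def tri(rs):
    A=sum(np.eye(3)-np.outer(d,d) for o,d in rs);b=sum((np.eye(3)-np.outer(d,d))@o for o,d in rs)
    x=np.linalg.solve(A,b);return x,[np.linalg.norm((np.eye(3)-np.outer(d,d))@(x-o)) for o,d in rs]
def proj(p,X):
    M=p["world_from_camera"];c=M[:3,:3].T@(np.array(X)-M[:3,3]);return np.array([p["cx"]-p["fx"]*c[0]/c[2],p["cy"]+p["fy"]*c[1]/c[2]])
E
python3 - <<'E'
from h import *
np.set_printoptions(precision=4,suppress=True)
P={n:vision.camera_params(n) for n in("scene","side")}
I={n:cv2.imread(f"pics/{n}0.png") for n in P}
for a,b,n in [((439.5,373.3),(297.7,395.7),'mA'),((473.3,381.3),(285.3,368.7),'mB'),((439.5,373.3),(285.3,368.7),'mA?'),((473.3,381.3),(297.7,395.7),'mB?')]:
    print(n,*tri([ray(P["scene"],a),ray(P["side"],b)]))
# grips
R={"scene":[(236,150,266,185),(285,172,305,205),(338,200,364,238)],"side":[(336,170,360,194),(343,194,366,222),(350,233,374,256)]}
C={}
for n in R:
    for k,(x0,y0,x1,y1) in enumerate(R[n]):
        m=(I[n][y0:y1,x0:x1].max(2)<45).astype(np.uint8)
        q,l,st,c=cv2.connectedComponentsWithStats(m);i=1+st[1:,4].argmax();C[n,k]=c[i]+[x0,y0];print(n,k,C[n,k],st[i])
for k in range(3):print(k,*tri([ray(P["scene"],C["scene",k]),ray(P["side"],C["side",k])]))
# lips
for n,(x0,y0,x1,y1) in {"scene":(405,275,505,465),"side":(205,325,415,445)}.items():
    m=np.zeros(I[n].shape[:2],np.uint8);m[y0:y1,x0:x1]=(I[n][y0:y1,x0:x1].min(2)>200)
    q,l,st,c=cv2.connectedComponentsWithStats(m)
    pts=np.array([plane(P[n],(u,v),.029)[:2] for v,u in zip(*np.nonzero(m)) if st[l[v,u],4]>200])
    r=cv2.minAreaRect((pts*1000).astype(np.float32));print(n,[s[4] for s in st],r)
    for i in range(1,q):
        if st[i,4]>200:
            pp=np.array([plane(P[n],(u,v),.029)[:2] for v,u in zip(*np.nonzero(l==i))]);print(cv2.minAreaRect((pp*1000).astype(np.float32)))
E
```

```text
mA [ 0.5717  0.2159 -0.045 ] [np.float64(0.007964142167833095), np.float64(0.007964142167833007)]
mB [0.595  0.2632 0.086 ] [np.float64(0.006390335541178621), np.float64(0.006390335541178678)]
mA? [0.5972 0.2175 0.0256] [np.float64(0.00020128282847595226), np.float64(0.00020128282847578106)]
mB? [0.5717 0.2645 0.0257] [np.float64(0.00015117805683968218), np.float64(0.00015117805683962415)]
scene 0 [250.2716 166.1564] [  7   5  15  22 243]
scene 1 [294.8613 190.3066] [  7   5   7  26 137]
scene 2 [349.7627 218.3602] [  5   6  15  25 236]
side 0 [346.8723 182.3989] [  5   5  13  16 188]
side 1 [352.8    209.4919] [  4   6  13  19 185]
side 2 [361.2667 245.68  ] [  4   5  16  17 225]
0 [ 0.5121 -0.3026  0.0473] [np.float64(0.0003617304820097186), np.float64(0.0003617304820097626)]
1 [ 0.4955 -0.1979  0.0457] [np.float64(0.0003355242110663274), np.float64(0.0003355242110662866)]
2 [ 0.4751 -0.0778  0.0453] [np.float64(0.0010792343752349645), np.float64(0.0010792343752350718)]
scene [np.int32(302516), np.int32(4), np.int32(1326), np.int32(1369), np.int32(960), np.int32(989), np.int32(23),
[... 431 characters left out ...]
791992188, 287.1197509765625), (91.61691284179688, 25.4151554107666), 28.14921760559082)
side [np.int32(303080), np.int32(1154), np.int32(1305), np.int32(771), np.int32(10), np.int32(880)] ((554.486572265625, 226.37538146972656), (259.16741943359375, 77.76931762695312), 28.14700698852539)
((523.9094848632812, 179.91622924804688), (161.4156951904297, 24.683246612548828), 28.155406951904297)
((498.939697265625, 227.03411865234375), (160.83970642089844, 24.195505142211914), 28.165870666503906)
((641.0449829101562, 242.60304260253906), (91.12472534179688, 24.673059463500977), 28.259475708007812)
((615.8754272460938, 289.5656433105469), (91.29476165771484, 24.162107467651367), 28.158693313598633)
```

The lip rectangle measures 259 x 79 mm against a nominal 260 x 78, and the grips are at sensible heights. The mark centre is about (0.585, 0.2415) with the slot axis at 28.2°. Next: the nut yaw estimate and a plan for the view pose.

Run:
```python
from h import *
p=vision.camera_params("scene")
for (a,b,z) in [((112,57),(158,43),.074),((106,128),(178,104),.014)]:
    A=plane(p,(205+a[0]/3,140+a[1]/3),z);B=plane(p,(205+b[0]/3,140+b[1]/3),z);d=B-A
    print(A,B,np.linalg.norm(d),np.degrees(np.arctan2(d[1],d[0])))
s=status.observe();R=s["ee_rot"]
for T in [(.45,.25,.28),(.512,-.3026,.20)]:
    print(R.T@(np.array(T)-s["position"])/.2)
```

```text
[ 0.524387  -0.3082595  0.074    ] [ 0.49602786 -0.29554462  0.074     ] 0.03107907935634695 155.85080604993007
[ 0.5366938  -0.30925646  0.014     ] [ 0.48955307 -0.28938381  0.014     ] 0.05115829174830704 157.14165199334906
[-0.9798536   1.86940929 -0.24514816]
[-3.57906627  2.85553646  0.15723938]
```

Call:
send_rows(
  series=[-0.09,0.175,-0.03,0,0,0,0,-0.09,0.175,-0.03,0,0,0,0,-0.09,0.175,-0.03,0,0,0,0,-0.09,0.175,-0.03,0,0,0,0,-0.09,0.175,-0.03,0,0,0,0,-0.09,0.175,-0.03,0,0,0,0,-0.09,0.175,-0.03,0,0,0,0,-0.09,0.175,-0.03,0,0,0,0,-0.09,0.175,-0.03,0,0,0,0,-0.09,0.175,-0.03,0,0,0,0],
  force=40,
)

```text
clock: 0.98
position: [0.4319, 0.2699, 0.2916]
ee_rot: [[0.248, 0.969, -0.0], [0.969, -0.248, 0.0], [0.0, -0.0, -1.0]]
ft_force: [1.7, 1.3, 0.6]
width: 0.5
```

Call:
send_rows(
  series=[-0.17,0.087,0.02,0,0,0,0,-0.17,0.087,0.02,0,0,0,0,-0.17,0.087,0.02,0,0,0,0,-0.17,0.087,0.02,0,0,0,0,-0.17,0.087,0.02,0,0,0,0,-0.17,0.087,0.02,0,0,0,0,-0.17,0.087,0.02,0,0,0,0,-0.17,0.087,0.02,0,0,0,0,-0.17,0.087,0.02,0,0,0,0,-0.17,0.087,0.02,0,0,0,0],
)

```text
clock: 1.82
position: [0.515, -0.1029, 0.251]
ee_rot: [[0.248, 0.969, -0.0], [0.969, -0.248, 0.0], [0.0, -0.0, -1.0]]
ft_force: [1.0, 0.9, 0.8]
width: 0.501
```

Call:
send_rows(
  series=[-0.17,0.087,0.04,0,0,0,0,-0.17,0.087,0.04,0,0,0,0,-0.17,0.087,0.04,0,0,0,0,-0.17,0.087,0.04,0,0,0,0,-0.17,0.087,0.04,0,0,0,0,-0.17,0.087,0.04,0,0,0,0,0,0,0,0,0,0.107,0,0,0,0,0,0,0.107,0,0,0,0,0,0,0,0,0,0,0,0,0,0,0],
)

```text
clock: 2.65
position: [0.5654, -0.3245, 0.2029]
ee_rot: [[0.405, 0.915, -0.001], [0.915, -0.405, 0.0], [0.0, -0.001, -1.0]]
ft_force: [-0.2, 0.1, -0.7]
width: 0.501
```

Run:
```python
from h import *
p=vision.camera_params("wrist");im=vision.get_image("wrist");cv2.imwrite("pics/w1.png",im)
import pickle;pickle.dump(p,open("w1.pkl","wb"))
for X in [(.512,-.3026,.052),(.4955,-.198,.052)]:print(proj(p,X))
```

```text
[317.22349309 161.56507233]
[426.83950533  88.83605248]
```

View pics/w1.png

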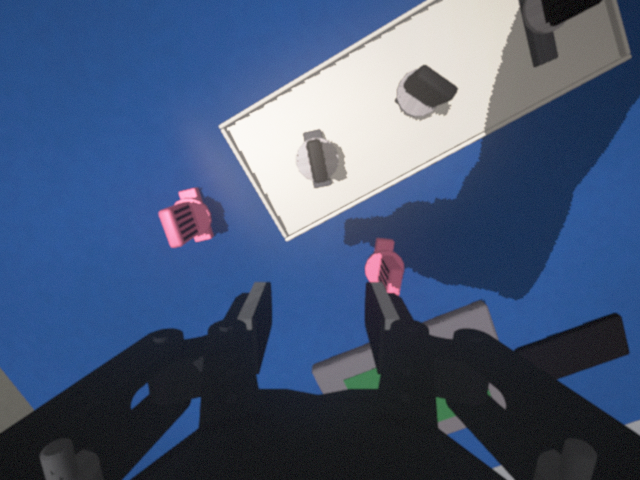

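The wrist view shows the middle nut at (317,160), right on the prediction (317,162). Its head ends stick out at (312,136) and (322,185). The short nut is at (425,90) and the long one at the top right. Next I'll refine the position and yaw.

Run:
```python
from h import *
import pickle
np.set_printoptions(precision=4,suppress=True)
p=pickle.load(open("w1.pkl","rb"));im=cv2.imread("pics/w1.png")
c=im[110:210,270:370]
cv2.imwrite("pics/w1c.png",cv2.resize(c,None,fx=5,fy=5,interpolation=cv2.INTER_CUBIC))
print(c[20:80:5,48].max(1))
for t in(75,130):
    m=(c.max(2)<t).astype(np.uint8)
    q,l,st,ce=cv2.connectedComponentsWithStats(m);i=1+st[1:,4].argmax();ys,xs=np.nonzero(l==i)
    z=.074 if t==75 else .014
    pts=np.array([plane(p,(x+270,y+110),z)[:2] for x,y in zip(xs,ys)])
    print(t,st[i],cv2.minAreaRect((pts*1000).astype(np.float32)))
```

```text
[140 134 110  98 101  98 100 101  99  98  91 129]Traceback (most recent call last):
  File "<stdin>", line 10, in <module>
ValueError: attempt to get argmax of an empty sequence
```

View pics/w1c.png

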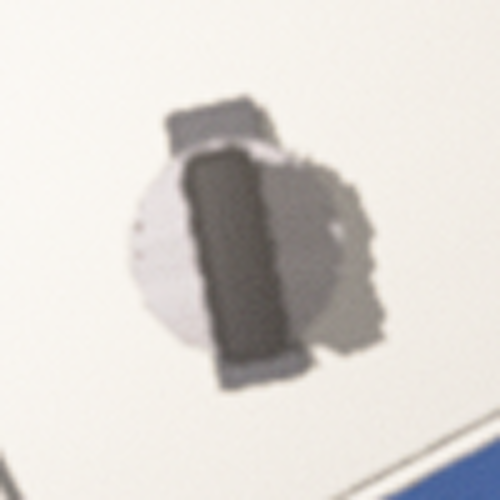

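Run:
```python
from h import *
import pickle
np.set_printoptions(precision=4,suppress=True)
p=pickle.load(open("w1.pkl","rb"));im=cv2.imread("pics/w1.png")
c=im[110:210,270:370]
m=(cv2.GaussianBlur(c,(3,3),0).max(2)<112).astype(np.uint8)
q,l,st,ce=cv2.connectedComponentsWithStats(m);i=1+st[1:,4].argmax();ys,xs=np.nonzero(l==i)
pts=np.array([plane(p,(x+270,y+110),.074)[:2] for x,y in zip(xs,ys)])
print(st[i],cv2.minAreaRect((pts*1000).astype(np.float32)))
# top face from crop
f=lambda a,z:plane(p,(270+a[0]/5,110+a[1]/5),z)
def seg(a,b,z):
    A,B=f(a,z),f(b,z);d=B-A;print((A+B)/2,np.linalg.norm(d),np.degrees(np.arctan2(d[1],d[0]))%180)
seg((216,153),(256,355),.074); seg((211,109),(266,374),.011)
# collar centre
print(f((236,247),.028))
s=status.observe();print(s["position"],s["clock"])
```

```text
[ 38  30  22  43 593] ((511.4376220703125, -302.1711730957031), (12.102862358093262, 32.79349899291992), 79.76629638671875)
[ 0.511  -0.3021  0.074 ] 0.03177584760537657 167.5912374017486
[ 0.5111 -0.3017  0.011 ] 0.05126452210131255 168.17325113847085
[ 0.5109 -0.3022  0.028 ]
[ 0.5655 -0.3242  0.2032] 2.7
```

Call:
send_rows(
  series=[-0.005,-0.147,0,0,0,0,0,-0.004,-0.147,0,0,0,0,0,0,0,0,0,0,-0.138,0,0,0,0,0,0,-0.138,0,0,0,0.12,0,0,0,0,0,0,0.12,0,0,0,0,0,0,0.12,0,0,0,0,0,0,0.12,0,0,0,0,0,0,0.1,0,0,0,0,0,0,0,0,0,0,0],
)

```text
clock: 3.53
position: [0.5096, -0.3004, 0.0839]
ee_rot: [[0.198, 0.98, -0.004], [0.98, -0.198, 0.003], [0.003, -0.005, -1.0]]
ft_force: [0.1, 0.5, 0.8]
width: 0.5
```

Run:
```python
from h import *
s=status.observe();print(s["position"],s["ee_rot"],s["ft_force"])
im=vision.get_image("wrist");cv2.imwrite("pics/w2.png",im)
```

```text
[ 0.50955928 -0.30038236  0.08394354] [[ 0.19778511  0.98023604 -0.00428511]
 [ 0.98024218 -0.19777136  0.00342986]
 [ 0.0025146  -0.00487882 -0.99998494]] [0.13497448 0.48933555 0.83822162]
```

View pics/w2.png

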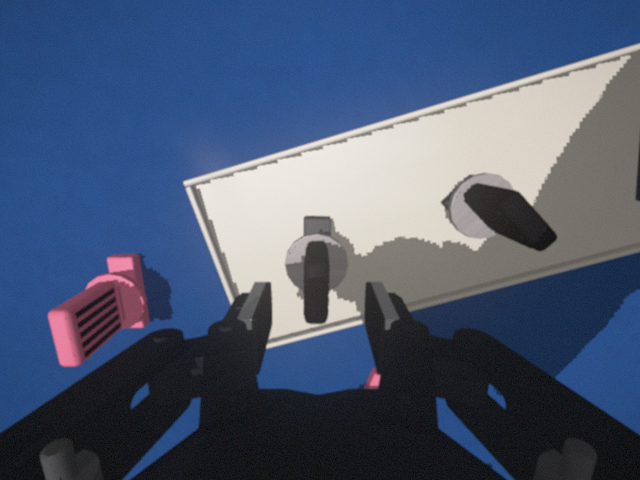

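The blade at (316,282) is aligned with the fingers and centred between them at (255,310) and (380,310). Next: descend, close, lift slightly and check.

Call:
send_rows(
  series=[0,0.008,0.08,0,0,0,0,0,0,0.08,0,0,0,0,0,0,0.075,0,0,0,0,0,0,0,0,0,0,0,0,0,0,0,0,0,1,0,0,0,0,0,0,1,0,0,0,0,0,0,1,0,0,0,0,0,0,1,0,0,0,0,0,0,1,0,0,0,0,0,0,1],
  force=60,
)

```text
clock: 4.42
position: [0.5136, -0.3032, 0.0421]
ee_rot: [[0.2, 0.98, 0.003], [0.98, -0.2, -0.002], [-0.001, 0.003, -1.0]]
ft_force: [-0.0, 0.6, 6.8]
width: 0.127
```

Call:
send_rows(
  series=[0,0,0,0,0,0,1,0,0,0,0,0,0,1,0,0,0,0,0,0,1],
)

```text
clock: 4.67
position: [0.5136, -0.3032, 0.0421]
ee_rot: [[0.2, 0.98, 0.003], [0.98, -0.2, -0.002], [-0.001, 0.003, -1.0]]
ft_force: [-0.4, 0.2, 7.3]
width: 0.128
```

Grasped at width 0.128, about 11 mm, which matches the 12 mm blade. Lifting, then looking.

Call:
send_rows(
  series=[0,0,-0.05,0,0,0,1,0,0,-0.1,0,0,0,1,0,0,-0.15,0,0,0,1,0,0,-0.15,0,0,0,1,0,0,-0.15,0,0,0,1,0,0,-0.15,0,0,0,1,0,0,0,0,0,0,1],
)

```text
clock: 5.25
position: [0.5142, -0.3037, 0.1975]
ee_rot: [[0.201, 0.98, 0.007], [0.98, -0.201, -0.006], [-0.004, 0.008, -1.0]]
ft_force: [0.7, -0.9, -0.7]
width: 0.133
```

Run:
```python
from h import *
s=status.observe();print(s["position"],s["ee_rot"],s["ft_force"],s["joint_pos"])
R=s["ee_rot"]
# target view pose: mark under the wrist camera: yaw 118.2
x=np.array([np.cos(np.radians(118.2)),np.sin(np.radians(118.2)),0]);y=np.cross([0,0,-1],x)
T=np.array([.585,.2415,.2])+.06*y;print(T,np.linalg.norm(T[:2]),R.T@(T-s["position"])/.2, np.degrees(np.arctan2(R[1,0],R[0,0])))
im=vision.get_image("wrist");b=vision.get_image("side");cv2.imwrite("pics/w3.png",np.hstack([im[100:400,150:500],b[50:350,300:640]]))
```

```text
[ 0.51419299 -0.3037115   0.19753273] [[ 0.20058214  0.97964937  0.00734289]
 [ 0.97966756 -0.20054188 -0.00586754]
 [-0.00427557  0.00837052 -0.99995583]] [ 0.68794208 -0.91569522 -0.7092199 ] [-6.73970495e-01  3.43817832e-01  5.83265845e-02  1.27590568e+00
 -1.94818184e-06 -4.72034430e-01]
[0.63787821 0.26985305 0.2       ] 0.6926104774697446 [ 2.93350539  0.03082542 -0.02462183] 78.42888992477013
```

View pics/w3.png

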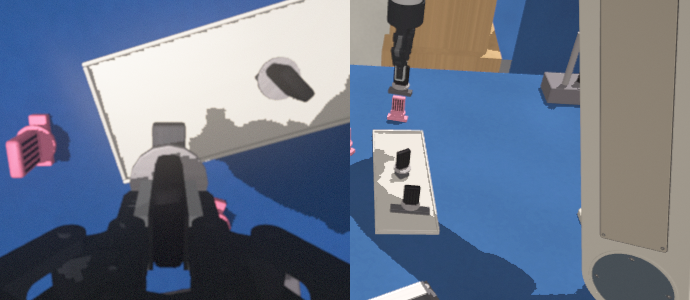

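The nut is held upright and square in the jaws, and the other two nuts have not moved. Moving over to the channel.

Call:
send_rows(
  series=[0.1,0.001,0,0,0,0,1,0.19,0.002,0,0,0,0,1,0.19,0.002,0,0,0,0,1,0.19,0.002,0,0,0,0,1,0.19,0.002,0,0,0,0,1,0.19,0.002,0,0,0,0,1,0.19,0.002,0,0,0,0,1,0.19,0.002,0,0,0,0,1,0.19,0.002,0,0,0,0,1,0.19,0.002,0,0,0,0,1],
)

```text
clock: 6.18
position: [0.5883, 0.0532, 0.1891]
ee_rot: [[0.201, 0.98, -0.002], [0.98, -0.201, 0.0], [-0.0, -0.002, -1.0]]
ft_force: [0.8, -0.0, -2.6]
width: 0.129
```

Call:
send_rows(
  series=[0.19,0.002,0,0,0,0,1,0.19,0.002,0,0,0,0,1,0.19,0.002,0,0,0,0,1,0.19,0.002,0,0,0,0,1,0.19,0.002,0,0,0,0,1,0.1,0.002,0,0,0,0,1,0.07,0,0,0,0,0,1,0,0,0,0,0,-0.12,1,0,0,0,0,0,-0.12,1,0,0,0,0,0,-0.12,1],
)

```text
clock: 7.02
position: [0.6359, 0.2699, 0.1891]
ee_rot: [[-0.085, 0.996, -0.002], [0.996, 0.085, -0.001], [-0.001, -0.002, -1.0]]
ft_force: [-0.4, 0.1, -2.0]
width: 0.131
```

Call:
send_rows(
  series=[0,0,0,0,0,-0.13,1,0,0,0,0,0,-0.13,1,0,0,0,0,0,-0.13,1,0,0,0,0,0,-0.13,1,0,0,0,0,0,0,1,0,0,0,0,0,0,1],
)

```text
clock: 7.52
position: [0.6361, 0.2696, 0.1896]
ee_rot: [[-0.466, 0.885, -0.001], [0.885, 0.466, -0.001], [0.0, -0.001, -1.0]]
ft_force: [-0.2, -0.6, -1.0]
width: 0.131
```

Run:
```python
from h import *
import pickle
s=status.observe();print(s["position"],s["ee_rot"],s["ft_force"],s["width"])
p=vision.camera_params("wrist");im=vision.get_image("wrist");cv2.imwrite("pics/w4.png",im);pickle.dump(p,open("w4.pkl","wb"))
for X in [(.585,.2415,.029),(.5981,.217,.029),(.5717,.266,.029)]:print(proj(p,X))
```

```text
[0.63612024 0.26957117 0.18964621] [[-4.66469703e-01  8.84536193e-01 -1.31862682e-03]
 [ 8.84537164e-01  4.66469425e-01 -5.30196153e-04]
 [ 1.46121406e-04 -1.41369487e-03 -9.99998990e-01]] [-0.15702627 -0.57426395 -1.04316899] 0.13099663689084695
[316.83457477 161.20135275]
[285.4469949  161.39682581]
[348.34143143 160.80026601]
```

View pics/w4.png

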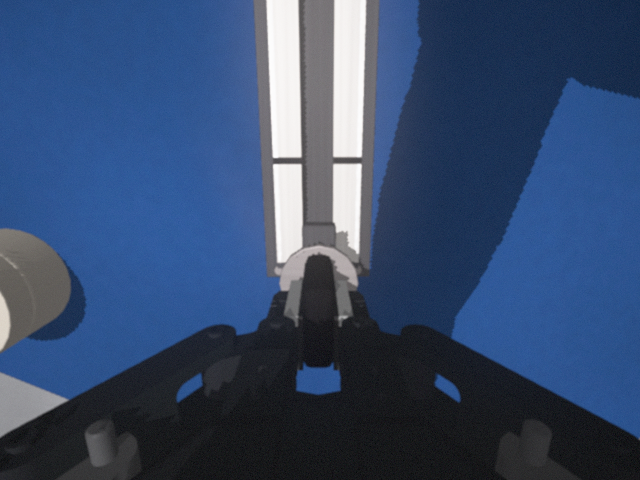

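The wrist view shows the marks at row 160 and the slot centre at column 318, against a prediction of (317,161). The nut's head at (318,233) is lined up with the slot. Measuring the lip edges and marks for the final offset.

Run:
```python
from h import *
import pickle
np.set_printoptions(precision=4,suppress=True)
p=pickle.load(open("w4.pkl","rb"));im=cv2.imread("pics/w4.png")
m=np.zeros((480,640),np.uint8);m[0:230,265:375]=im[0:230,265:375].min(2)>185
q,l,st,ce=cv2.connectedComponentsWithStats(m)
print(st[1:])
g=im.min(2)
mid=[]
for r in (60,100,140,175,200):
    row=m[r];xs=np.nonzero(row)[0];d=np.diff(xs);j=d.argmax();a,b=xs[j]+.5,xs[j+1]-.5
    A,B=plane(p,(a,r),.029),plane(p,(b,r),.029);mid.append((A+B)/2);print(r,a,b,np.linalg.norm(A-B))
mid=np.array(mid);d=np.polyfit(mid[:,0],mid[:,1],1);print("axis deg",np.degrees(np.arctan(d[0])))
mk=[]
for c0,c1 in((278,298),(338,358)):
    col=g[145:175,c0:c1].mean(1);w=np.clip(col.max()-40-col,0,None);r=(w*np.arange(145,175)).sum()/w.sum();X=plane(p,((c0+c1-1)/2,r),.029);mk.append(X);print(r,X)
M=sum(mk)/2;ang=np.arctan(d[0]);u=np.array([np.cos(ang),np.sin(ang)]);M2=mid.mean(0)[:2]+u*(u@(M[:2]-mid.mean(0)[:2]));print("mark",M2)
s=status.observe();R=s["ee_rot"]
nut=s["position"]+R@[0,-.0028,0]
print("shift",(R.T@(np.r_[M2,0]-nut*[1,1,0]))[:2]/.2,"tool yaw",np.degrees(np.arctan2(R[1,0],R[0,0])),s["position"][2])
# nut head end centre at its height: check
zb=s["position"][2]-.038+.010
hx=[x for x in range(290,350) if im[238,x].max()<125];print(hx[0],hx[-1])
```

```text
[[ 266    0   35  158 4771]
 [ 333    0   33  157 4765]
 [ 273  164   29   66 1813]
 [ 333  164   29   66 1806]]
60 298.5 333.5 0.028745271988633848
100 299.5 333.5 0.028741612731028283
140 300.5 332.5 0.027866888396799808
175 301.5 332.5 0.02772788302331452
200 301.5 332.5 0.02827539193145833
axis deg 28.14919806117717
160.28570379616713 [0.5964 0.2182 0.029 ]
160.02462134807266 [0.5715 0.265  0.029 ]
mark [0.5842 0.241 ]
shift [-0.0055 -0.2828] tool yaw 117.78492572814801 0.1897841941241956
303 335
```

Call:
send_rows(
  series=[-0.003,-0.141,0,0,0,0,1,-0.003,-0.142,0,0,0,0,1,0,0,0.11,0,0,0,1,0,0,0.15,0,0,0,1,0,0,0.15,0,0,0,1,0,0,0.11,0,0,0,1,0,0,0.05,0,0,0,1,0,0,0,0,0,0,1,0,0,0,0,0,0,1],
)

```text
clock: 8.32
position: [0.5872, 0.2426, 0.0767]
ee_rot: [[-0.469, 0.883, -0.0], [0.883, 0.469, -0.0], [-0.0, -0.0, -1.0]]
ft_force: [-0.1, -0.3, -0.8]
width: 0.128
```

Run:
```python
from h import *
s=status.observe();print(s["position"],s["ee_rot"],s["ft_force"],s["width"])
R=s["ee_rot"];print(R.T@(np.array([.5842,.241,s["position"][2]])-s["position"]-R@[0,-.0028,0])/.2)
im=vision.get_image("wrist");b=vision.get_image("side")[280:460,190:430]
cv2.imwrite("pics/w5.png",np.hstack([im[60:420,160:480],cv2.resize(b,(480,360))]))
```

```text
[0.58719814 0.242553   0.07672917] [[-4.68588538e-01  8.83416533e-01 -1.02255686e-04]
 [ 8.83416539e-01  4.68588532e-01 -7.81251616e-05]
 [-2.11012177e-05 -1.26942919e-04 -9.99999992e-01]] [-0.0824552  -0.28733858 -0.80145081] 0.12755799896447972
[ 1.64747777e-04 -2.88164091e-03  2.13952842e-06]
```

View pics/w5.png

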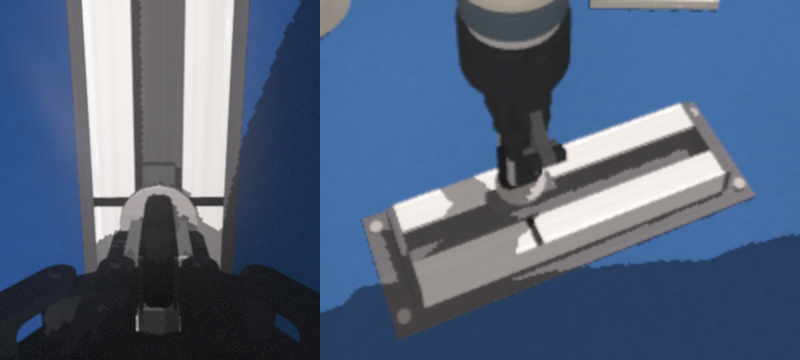

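The head, centred at crop column 160, sits in the middle of the slot (columns 134–183). Lowering gently.

Call:
send_rows(
  series=[0,0,0.03,0,0,0,1,0,0,0.03,0,0,0,1,0,0,0.03,0,0,0,1,0,0,0.02,0,0,0,1,0,0,0.01,0,0,0,1,0,0,0.01,0,0,0,1,0,0,0,0,0,0,1],
)

```text
clock: 9.0
position: [0.5868, 0.2426, 0.0498]
ee_rot: [[-0.47, 0.883, -0.001], [0.883, 0.47, -0.0], [0.0, -0.001, -1.0]]
ft_force: [-0.1, -0.5, -2.4]
width: 0.129
```

Call:
send_rows(
  series=[0,0,0.006,0,0,0,1,0,0,0.004,0,0,0,1,0,0,0,0,0,0,1],
)

```text
clock: 9.25
position: [0.5871, 0.2426, 0.0483]
ee_rot: [[-0.47, 0.883, 0.0], [0.883, 0.47, 0.0], [-0.0, 0.0, -1.0]]
ft_force: [0.2, -0.5, -1.1]
width: 0.129
```

Call:
send_rows(
  series=[0,0,0.006,0,0,0,1,0,0,0.004,0,0,0,1,0,0,0,0,0,0,1],
)

```text
clock: 9.5
position: [0.5871, 0.2428, 0.0481]
ee_rot: [[-0.47, 0.883, 0.002], [0.883, 0.47, 0.0], [-0.0, 0.002, -1.0]]
ft_force: [-4.8, -0.5, 12.7]
width: 0.132
```

Run:
```python
from h import *
s=status.observe();print(s["position"],s["ft_force"])
im=vision.get_image("wrist");b=vision.get_image("side")[330:430,240:360]
cv2.imwrite("pics/w6.png",np.hstack([im[60:420,160:480],cv2.resize(b,(432,360),interpolation=cv2.INTER_CUBIC)]))
```

```text
[0.58714194 0.24275912 0.04810424] [-4.82056181 -0.52903538 12.73239621]
```

View pics/w6.png

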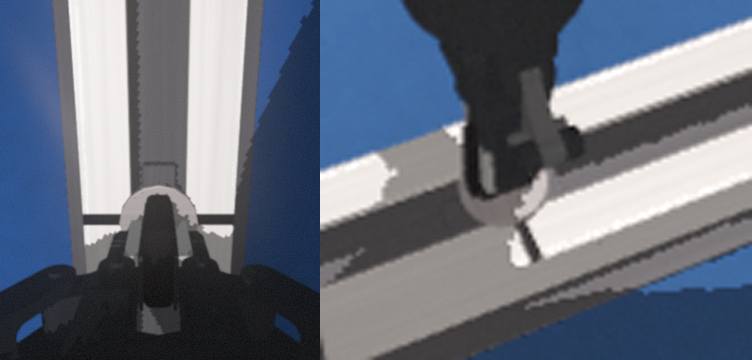

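The collar met the lips at TCP z = 0.0481, where 0.048 was expected, with 13 N upward. The head lies along the slot at the marks. I'll ease off about 1 mm and twist a quarter turn about the nut's own axis.

Call:
send_rows(
  series=[0,0,-0.006,0,0,0,1,0,0,0,0,0,0,1,-0.0017,0,0,0,0,0.1538,1,-0.0017,0,0,0,0,0.1538,1,-0.0017,0,0,0,0,0.1538,1,-0.0017,0,0,0,0,0.1538,1,-0.0017,0,0,0,0,0.1538,1],
)

```text
clock: 10.18
position: [0.5886, 0.2413, 0.0482]
ee_rot: [[0.121, 0.993, 0.003], [0.993, -0.121, 0.001], [0.001, 0.003, -1.0]]
ft_force: [1.6, 1.4, 2.4]
width: 0.133
```

Call:
send_rows(
  series=[-0.0017,0,0,0,0,0.1538,1,-0.0017,0,0,0,0,0.1538,1,-0.0017,0,0,0,0,0.1538,1,-0.0017,0,0,0,0,0.1538,1,-0.0017,0,0,0,0,0.1538,1,-0.0017,0,0,0,0,0.1538,1,-0.0017,0,0,0,0,0.1538,1,-0.0017,0,0,0,0,0.1538,1,0,0,0,0,0,0,1,0,0,0,0,0,0,1],
)

```text
clock: 11.02
position: [0.5868, 0.2388, 0.0481]
ee_rot: [[0.881, 0.473, 0.002], [0.473, -0.881, 0.0], [0.002, 0.001, -1.0]]
ft_force: [0.7, -0.2, 5.3]
width: 0.131
```

Run:
```python
from h import *
s=status.observe();R=s["ee_rot"];print(s["position"],R,s["ft_force"],s["torque"],np.degrees(np.arctan2(R[1,0],R[0,0])))
im=vision.get_image("wrist");b=vision.get_image("side")[330:430,240:360]
cv2.imwrite("pics/w7.png",np.hstack([im[60:420,160:480],cv2.resize(b,(432,360),interpolation=cv2.INTER_CUBIC)]))
```

```text
[0.5868076  0.23883895 0.0481458 ] [[ 8.80832675e-01  4.73424384e-01  1.77542626e-03]
 [ 4.73424540e-01 -8.80834307e-01  3.58130566e-04]
 [ 1.73340410e-03  5.25077254e-04 -9.99998360e-01]] [ 0.72527759 -0.22952084  5.25002047] [-0.0036346  -0.24974608 -0.04244128] 28.256867703629926
```

View pics/w7.png

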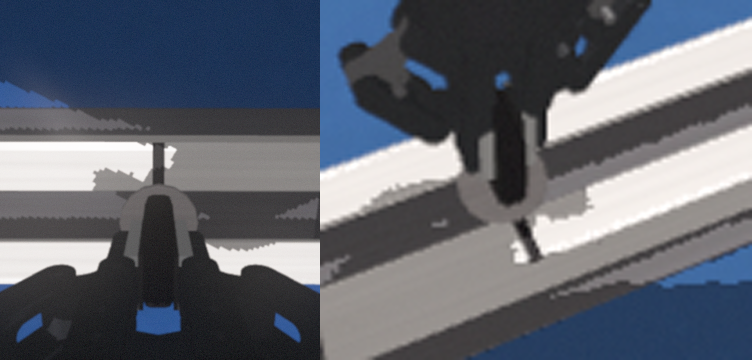

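Twisted to a tool yaw of 28.26°, against a slot axis of 28.15°. The blade points at the mark, crop (157,160). Now I'll open the jaws and rise.

Call:
send_rows(
  series=[0,0,0,0,0,0,0.5,0,0,0,0,0,0,0,0,0,0,0,0,0,0,0,0,0,0,0,0,0,0,0,0,0,0,0,0,0,0,-0.05,0,0,0,0,0,0,-0.1,0,0,0,0,0,0,-0.15,0,0,0,0,0,0,-0.15,0,0,0,0,0,0,-0.15,0,0,0,0],
)

```text
clock: 11.95
position: [0.5857, 0.2387, 0.1695]
ee_rot: [[0.882, 0.471, -0.0], [0.471, -0.882, -0.0], [-0.0, -0.0, -1.0]]
ft_force: [0.5, 0.0, -0.2]
width: 0.5
```

Call:
send_rows(
  series=[0,0.15,-0.1,0,0,0,0,0,0.15,0,0,0,0,0,0,0,0,0,0,0,0,0,0,0,0,0,0,0],
)

```text
clock: 12.28
position: [0.6148, 0.1846, 0.1881]
ee_rot: [[0.884, 0.468, 0.001], [0.468, -0.884, 0.0], [0.001, 0.0, -1.0]]
ft_force: [-0.3, 0.2, -0.9]
width: 0.504
```

Run:
```python
from h import *
import pickle
s=status.observe();print(s["clock"],s["position"],s["ft_force"],s["width"])
p=vision.camera_params("wrist");im=vision.get_image("wrist");cv2.imwrite("pics/w8.png",im);pickle.dump(p,open("w8.pkl","wb"))
cv2.imwrite("pics/s8.png",vision.get_image("side"));cv2.imwrite("pics/sc8.png",vision.get_image("scene"))
print(proj(p,(.5842,.241,.058)))
```

```text
12.2833 [0.61477077 0.18456636 0.18814362] [-0.27123712  0.1647553  -0.85953043] 0.5039636258321916
[318.67938481 152.95286413]
```

View pics/w8.png

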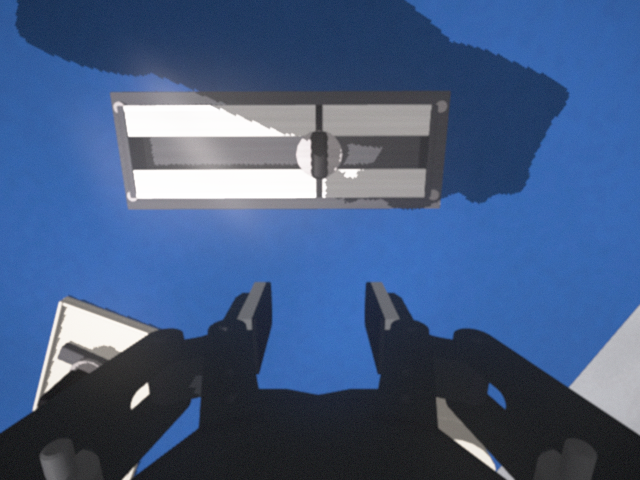

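View pics/s8.png

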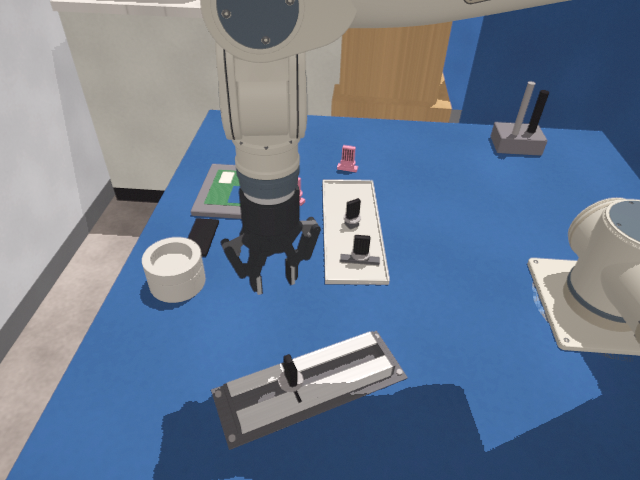

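The nut stands at (319,155), on the line of the black marks at column 319, with its blade across the slot. The jaws are clear and the other nuts are still at side (353,213) and (361,250). One numeric check before handing in.

Run:
```python
from h import *
import pickle
np.set_printoptions(precision=4,suppress=True)
p=pickle.load(open("w8.pkl","rb"));im=cv2.imread("pics/w8.png")
for t in(55,65,75):
    c=im[120:190,295:345];m=(c.max(2)<t).astype(np.uint8);m[:8]=0;m[62:]=0
    q,l,st,_=cv2.connectedComponentsWithStats(m)
    if q<2:continue
    i=1+st[1:,4].argmax();ys,xs=np.nonzero(l==i)
    pts=np.array([plane(p,(x+295,y+120),.080)[:2] for x,y in zip(xs,ys)]);print(t,st[i],cv2.minAreaRect((pts*1000).astype(np.float32)))
print("collar",plane(p,(319,155),.034),"mark",plane(p,(318.7,153),.029), "slot edges",plane(p,(319,137),.029),plane(p,(319,169),.029))
P=vision.camera_params
a=cv2.imread("pics/side0.png");b=cv2.imread("pics/s8.png")
for I in(a,b):
  for x0,y0,x1,y1 in[(343,194,366,222),(350,233,374,256)]:
    q,l,st,c=cv2.connectedComponentsWithStats((I[y0:y1,x0:x1].max(2)<45).astype(np.uint8));print(c[1+st[1:,4].argmax()]+[x0,y0])
s=cv2.resize(im[110:200,270:370],None,fx=6,fy=6,interpolation=cv2.INTER_CUBIC);cv2.imwrite("pics/w8c.png",s)
```

```text
55 [24 13  2  1  2] ((578.09130859375, 253.66139221191406), (0.7162072062492371, 0.0), -152.0853271484375)
65 [ 17  12  15  25 200] ((581.3768310546875, 246.74285888671875), (10.079948425292969, 16.693910598754883), 28.281017303466797)
75 [ 16  11  16  46 396] ((584.3085327148438, 240.5511474609375), (10.783574104309082, 31.692583084106445), 28.281078338623047)
collar [0.5854 0.2394 0.034 ] mark [0.5844 0.2407 0.029 ] slot edges [0.5784 0.2527 0.029 ] [0.5911 0.2288 0.029 ]
[352.8    209.4919]
[361.2667 245.68  ]
[352.8197 209.4863]
[361.2108 245.6547]
```

View pics/w8c.png

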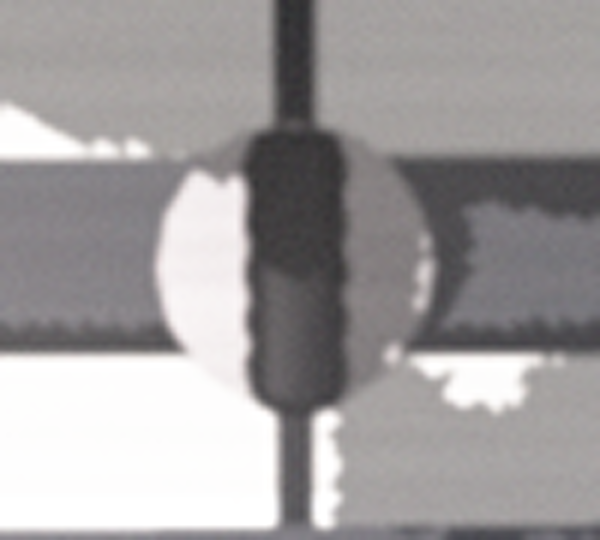

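The nut centre is within about 2 mm of the marks, its yaw is 28.3° + 90°, so square across the slot, and it stands upright. The other nuts are unmoved to within 0.1 px. Handing in.

```bash
python3 -c "
from station import sign_off
print(sign_off())"
```

```text
the job is handed in; nothing more can be done
None
```

I fitted the middle-headed nut into the channel at the black marks, twisted it a quarter turn and let go; the job was handed in after about 12.5 s. I lowered it lengthways through the slot until the collar met the lips (about 13 N, at the height expected), then twisted it 90°.

**Last checks:**
- **Position:** the nut is about 2 mm or less from the marks, both along and across the slot.
- **Angle:** the blade is square across the slot to within about 1°, and the nut looks upright. The head itself is hidden under the lips, so I judged its angle from the blade.
- **Other nuts:** the other two have not moved visibly (under 0.1 px in the side view).
- **Gripper:** it is open and well clear of everything.

**Disagreements:** my first estimate of the nut's yaw, from the scene camera, was about 12° off the close wrist view (156° against 168°). I used the wrist value. Heights triangulated from the two fixed cameras also came out 3–7 mm low, so I used the given heights, and the contact with the lips agreed with those.

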